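Grade handle butts by the firmness of their rubber caps

TASK

The rubber caps of the three look-alike handles in the turquoise rack differ in firmness. Starting at the rack's red end and going along the row, gently press each cap straight down about 5 mm (never past 8 mm), hold it there a moment and feel how hard it pushes back. Then stand the handle with the firmest cap fully home in the hole of the green block, put the one with the softest cap in the red tray, leave the middling one standing in its nest, and leave everything else alone.

Things in the scene. Friction and masses are not known exactly. Their poses are not given: they have to be found in the camera images.
- wood_k (a point): point on the axis of a loose upright handle, 36 mm above its foot (hold it here). 79 mm tall, about 140 g: brass foot diameter 33, wood diameter 34 up to 60 mm, thin black rubber neck to 69 mm, black rubber cap (diameter 30) on top. z = up along the handle. Handles k, p, t look alike, their names tell nothing of firmness; each may stand in any nest
- cap_k: rubber cap of handle k; origin at the centre of its flat top, 43 mm above wood_k when free. Pushed down it slides along the handle like a linear spring (no preload), springs back, bottoms out at 9 mm. Pushed in 5 mm the softest resists with 3 to 5 N, the middling with 7 to 9 N, the firmest with 12 to 16 N
- wood_p (a point): point on the axis of a loose upright handle, 36 mm above its foot (hold it here). 79 mm tall, about 140 g: brass foot diameter 33, wood diameter 34 up to 60 mm, thin black rubber neck to 69 mm, black rubber cap (diameter 30) on top. z = up along the handle. Handles k, p, t look alike, their names tell nothing of firmness; each may stand in any nest
- cap_p: rubber cap of handle p; origin at the centre of its flat top, 43 mm above wood_p when free. Pushed down it slides along the handle like a linear spring (no preload), springs back, bottoms out at 9 mm. Pushed in 5 mm the softest resists with 3 to 5 N, the middling with 7 to 9 N, the firmest with 12 to 16 N
- wood_t (a point): point on the axis of a loose upright handle, 36 mm above its foot (hold it here). 79 mm tall, about 140 g: brass foot diameter 33, wood diameter 34 up to 60 mm, thin black rubber neck to 69 mm, black rubber cap (diameter 30) on top. z = up along the handle. Handles k, p, t look alike, their names tell nothing of firmness; each may stand in any nest
- cap_t: rubber cap of handle t; origin at the centre of its flat top, 43 mm above wood_t when free. Pushed down it slides along the handle like a linear spring (no preload), springs back, bottoms out at 9 mm. Pushed in 5 mm the softest resists with 3 to 5 N, the middling with 7 to 9 N, the firmest with 12 to 16 N
- nest_1 (a point): centre of the floor of nest 1 (at the red end) of the rack: fixed turquoise block 75 x 285 x 25 mm with three round nests in a row (diameter 38 mm, 12 mm deep, floor 13 mm above the table), 95 mm apart; nest 1 is next to the red-painted end. Local +y points along the row to the red end
- nest_2 (a point): centre of the floor of nest 2 (the middle one) of the rack: fixed turquoise block 75 x 285 x 25 mm with three round nests in a row (diameter 38 mm, 12 mm deep, floor 13 mm above the table), 95 mm apart; nest 1 is next to the red-painted end. Local +y points along the row to the red end
- nest_3 (a point): centre of the floor of nest 3 (farthest from the red end) of the rack: fixed turquoise block 75 x 285 x 25 mm with three round nests in a row (diameter 38 mm, 12 mm deep, floor 13 mm above the table), 95 mm apart; nest 1 is next to the red-painted end. Local +y points along the row to the red end
- ready_hole (a point): centre of the floor of the one round hole (diameter 38 mm, 12 mm deep, floor 13 mm above the table) in the green block, 85 x 85 x 25 mm, fixed
- tray_floor (a point): centre of the inner floor (4 mm above the table) of the red open tray, 140 x 140 mm outside, walls 4 mm thick and 28 mm high, fixed. Local x and y run along its sides
- whetstone: grey whetstone 50 x 100 x 25 mm; a bystander to leave alone; origin at its underside (for the lying tools, on their long axis)
- rivet_jar: amber glass jar, diameter 60, 75 mm tall; a bystander to leave alone; origin at its underside (for the lying tools, on their long axis)
- pin_cup: aluminium cup, diameter 80, 60 mm tall; a bystander to leave alone; origin at its underside (for the lying tools, on their long axis)
- screwdriver: screwdriver lying on the table; a bystander to leave alone; origin at its underside (for the lying tools, on their long axis)
- handle_blank: bare wooden handle blank 30 x 120 x 20 mm; a bystander to leave alone; origin at its underside (for the lying tools, on their long axis)
- mallet: small hammer lying on the table; a bystander to leave alone; origin at its underside (for the lying tools, on their long axis)
- polish_tin: flat yellow tin, diameter 70, 30 mm high; a bystander to leave alone; origin at its underside (for the lying tools, on their long axis)
Not all that is in view belongs to the job. Leave any pink or purple look-alike of the part that bears wood_t alone. What is shaped like the part that bears wood_k but blue or purple is not meant.

How it is judged:
By the outcome, as a careful person would: the job done as asked, in the order asked, and still so for the second after the job is handed in, with the robot touching nothing.
It also fails if it takes over 72 s, if anything falls off the work surface, if the arm or the gripper's body presses on something with over 40 N, if the wrist force passes 120 N, or if a joint passes its speed limit or range.

ROBOT

A 6-joint arm with a two-finger parallel gripper is mounted at the origin on the work surface. World frame = base frame: x ahead of the robot, y to its left, z up, the work surface at z = 0. Lengths are in m, angles in degrees, forces in N, time in s.
With the tool pointing down it reaches from about 0.375 to 0.9 m from the base axis. Payload 3.1 kg.
Tool frame: the origin (TCP) lies at the very end of the fingers, on their centre line; the grasp point (between the pads) lies 19 mm behind it (grip_point_offset is the distance from the TCP to the grasp point, in m); y points along the fingers, x is the direction in which the jaws open and shut, and the axes are right-handed (so a half turn about y gives the same grasp; the last joint's range is limited). The gripper opens to 87 mm and grips with 3 to 60 N. Pads are 19 mm wide; open, the fingers measure 117 mm over their backs; the gripper's body (75 mm by 190 mm) begins 51 mm behind the grasp point.
Start: joints at [64.372, 30.224, 82.088, -0, 67.689, -10.227], TCP at [0.166, 0.603, 0.223] pointing down, gripper open.
Joint ranges: [-176.69, 176.69], [-43.24, 126.21], [12.49, 139.97], [-82, 262], [0, 151.66], [-163.58, 163.58]. Speed limits (degrees/s): [159.86, 159.86, 180, 180, 180, 180].

INTERFACE

Orientations are given as a 3x3 rotation matrix whose columns are the frame's x, y, z axes.
In Python, from rig import * gives the robot as it stands.
- The arm moves only by the tool send_rows, never from a script. Its argument "moves" is text: rows parted by semicolons, each of 5 numbers parted by spaces: the finger opening in mm, from 0 to 87, then the shift along the tool's x, y, z in mm, then the turn about the tool's y in degrees. In form: fingers dx dy dz yaw; .... A call has 1 to 20 rows; each row shifts and turns the commanded pose from where the row before left it, along the tool's axes as they then stand; what a row does not reach is not made up. A row lasts 1/12 s, in which the tool goes at most 41.7 mm and 7.16 degrees, less where a joint would pass 70% of its speed; a pose out of reach is approached as far as the arm can. A call is refused whole if a number of a shift passes 41.7 or a number of a turn 7.16, either way. A call with a gripper value outside its range is refused whole. The fingers move at their own pace and stop on an object; the grip force is fixed at half the most. Time passes only in rows, so rows that do not move let the fingers close. It gives the time, the measured TCP pose, the force and the opening at its end, in the units of the state.
- read_state(): the state, without advancing time (a new reading comes with each control period).
- capture(name): name is "scene" or "top" or "wrist"; returns a dict with "image" (384x512x3 uint8, blue, green, red), "z_map" (384x512 float32, m along the optical axis (not along the pixel's ray), 0 where there is no reading), "mtx" (3x3 intrinsics, pixels), "distortion" ([k1, k2, p1, p2, k3] as OpenCV has them; the pictures are not rectified), "origin" and "rotation" of the camera in the world; the wrist camera has in their place "tool_from_camera" (4x4, takes a point from camera to tool coordinates, whose origin is the TCP and whose axes are the tool frame's). Camera axes: x right, y up, looking along -z (the intrinsics and any distortion apply to the point x, -y, -z); pixel columns grow to the right and rows downward; lengths in m; the calibration is good to about 2 mm. A picture is of the moment at which its call begins: read the wrist's pose just before it.
- hand_in(): hands the job in, once; it reports no verdict.
Trained networks look in a picture, given as the dict that the camera call returned (one of the last four; its "shot" number tells which), for a name from the list of things; names that differ only in an ending like _2 or _b are one class to them, and where a whole thing is asked for, a point or a joint stands for the part that bears it (a point fixed in the world has none). Each returns a list of dicts, best first, with "p" (0 to 1); they miss things now and then, are a little off and sometimes report something else, mostly with a low value. They report only what shows in the picture. A call takes as long as a camera call. They do not tell look-alikes from the thing itself.
- search_frame(picture, name): "bbox" ([left, top, right, bottom] in pixels, round what is visible of it).
- masks_of(picture, name): "region" (384x512 bool, what is visible of it) and "bbox" ([left, top, right, bottom] in pixels, round what is visible of it).
- mark_of(picture, name): "pixel" ([row, column] in pixels: a listed point, or the origin of a listed thing).
The state is a dict: "time_s": time; "joint_positions": joint angles; "qvel": joint speeds; "tau": joint torques, N m; "position": TCP position; "tcp_rot": TCP orientation; "force": force on the tool from outside, world axes, zero at the start; "moment": the same for the moment, N m; "opening": opening from 0.0 (shut) to 1.0 (fully open).
Only numpy, scipy, OpenCV 4.12 (cv2) and the standard library are available. Lean on these libraries where they do the work, as an engineer would, in place of code of your own. Each camera call takes 0.05 s, during which the arm holds its last target. There are 200 camera calls.

## Working session

There is one attempt and no reset: what is moved stays moved. The work goes in short steps, Python scripts to look and compute and a tool call to move; the robot and the scene stay as the last step left them, time stands still between calls to the robot, and variables do not carry over. Pictures are saved under pics/ and viewed, about 8 in all and at most 12, crops included, and the job is handed in when it is done.

Besides the shell and the picture viewer there is one more tool, called after "Emit:" by a JSON object that holds its "name" and its "arguments". send_rows: Moves the arm, as the interface text tells. Its arguments: {"type":"object","properties":{"moves":{"type":"string"}},"required":["moves"]}

```bash
mkdir -p pics; cat > h.py <<'E'
from rig import *
import numpy as np, cv2
def cam(c,s=None):
    if 'origin' in c: return np.array(c['origin']),np.array(c['rotation'])
    T=np.array(c['tool_from_camera']); R=np.array(s['tcp_rot']); return R@T[:3,3]+np.array(s['position']),R@T[:3,:3]
def world(c,px,s=None,z=None):
    """px [[row,col]] -> world, by depth or by plane z"""
    o,R=cam(c,s); px=np.atleast_2d(px).astype(float); uv=px[:,::-1]
    n=cv2.undistortPoints(uv.reshape(-1,1,2),np.array(c['mtx']),np.array(c['distortion'])).reshape(-1,2)
    d=np.c_[n[:,0],-n[:,1],-np.ones(len(n))]@R.T
    if z is None:
        dep=np.array([c['z_map'][int(round(r)),int(round(q))] for r,q in px]); return o+d*dep[:,None]
    return o+d*((z-o[2])/d[:,2])[:,None]
def cloud(c,s=None):
    r,q=np.nonzero(c['z_map']>0); return world(c,np.c_[r,q],s),r,q
E
python3 - <<'E'
from h import *
s=read_state();print(s)
a=capture("scene");b=capture("top")
cv2.imwrite("pics/a.png",np.vstack([a['image'],b['image']])[:, :] if 0 else a['image']);cv2.imwrite("pics/b.png",b['image'])
for n in ["wood_k","cap_k","nest_1","nest_2","nest_3","ready_hole","tray_floor"]:
    for nm,c in(("scene",a),("top",b)):
        for m in mark_of(c,n)[:6]:
            if m['p']>.2: print(nm,n,round(m['p'],2),np.round(m['pixel']),np.round(world(c,np.clip(m['pixel'],0,[383,511])),3))
E
```

```text
{'time_s': 0.0, 'joint_positions': array([ 6.43730776e+01,  3.02785904e+01,  8.21580988e+01,  1.34979670e-03,
        6.76862939e+01, -1.02276263e+01]), 'qvel': array([-0.01313702, -0.03239379, -0.03387359,  0.00143355, -0.0337674 ,
       -0.15720888]), 'tau': array([ 1.50534321e-03, -4.40042102e+01, -1.76591116e+01,  6.32895716e-02,
        5.85482048e-02, -1.78563528e-04]), 'position': array([0.16561157, 0.60189879, 0.22156613]), 'tcp_rot': array([[ 2.65551920e-01, -9.48014685e-04, -9.64096094e-01],
       [ 9.64094255e-01, -1.92588526e-03,  2.65553307e-01],
       [-2.10848689e-03, -9.99997696e-01,  4.02552983e-04]]), 'force': array([ 0.48901656, -0.60694512, -0.42135713]), 'moment': array([0.0222973 , 0.00020405, 0.00929803]), 'opening': 0.9969146415043756}
scene wood_k 0.74 [185. 232.] [[0.533 0.026 0.051]]
scene wood_k 0.73 [238. 211.] [[ 0.635 -0.194  0.059]]
scene wood_k 0.64 [222. 246.] [[ 0.673 -0.089  0.057]]
scene wood_k 0.56 [198. 262.] [[0.657 0.013 0.067]]
scene wood_k 0.56 [259. 231.] [[ 0.715 -0.211  0.045]]
scene wood_k 0.55 [187. 270.] [[0.631 0.096 0.044]]
top wo
[... 1443 characters left out ...]
top nest_2 0.65 [181. 250.] [[0.634 0.012 0.093]]
scene nest_3 0.87 [189. 267.] [[0.622 0.091 0.038]]
scene nest_3 0.68 [232. 248.] [[ 0.68  -0.09   0.023]]
scene nest_3 0.58 [211. 255.] [[0.64  0.002 0.017]]
top nest_3 0.81 [175. 270.] [[ 0.659 -0.064  0.077]]
top nest_3 0.72 [188. 226.] [[0.609 0.096 0.073]]
top nest_3 0.65 [181. 250.] [[0.634 0.012 0.093]]
scene ready_hole 0.88 [155. 251.] [[0.458 0.233 0.023]]
scene ready_hole 0.57 [219. 246.] [[ 0.673 -0.087  0.069]]
top ready_hole 0.75 [235. 184.] [[0.438 0.252 0.009]]
top ready_hole 0.32 [182. 250.] [[0.628 0.009 0.094]]
scene tray_floor 0.78 [214. 166.] [[ 0.422 -0.157  0.002]]
top tray_floor 0.59 [240. 295.] [[ 0.427 -0.161  0.004]]
```

```bash
python3 - <<'E'
import cv2
b=cv2.imread("pics/b.png");cv2.imwrite("pics/b2.png",cv2.resize(b[110:290,140:340],None,fx=4,fy=4,interpolation=cv2.INTER_CUBIC)[:600])
a=cv2.imread("pics/a.png");cv2.imwrite("pics/a2.png",cv2.resize(a[100:300,120:320],None,fx=3,fy=3,interpolation=cv2.INTER_CUBIC))
E
```

```text
(no output)
```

View pics/b2.png

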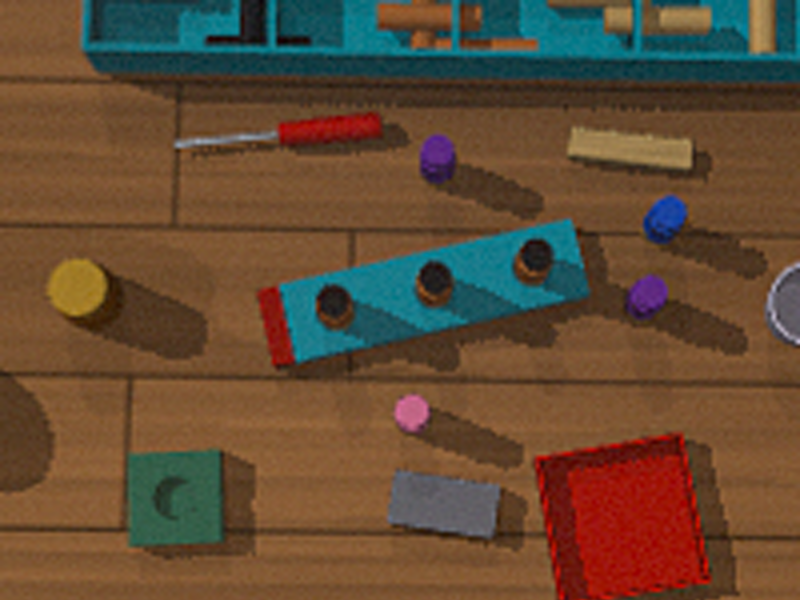

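View pics/a2.png

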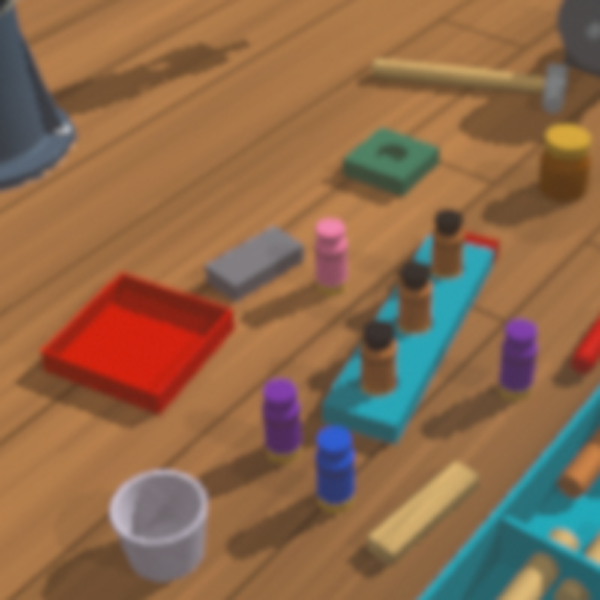

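In the top crop, the pink, blue and two purple handles stand outside the rack, at (412,412), (665,218), (438,158) and (648,297). They are the look-alikes. The three black-capped wooden handles at (335,305), (435,280) and (535,257) sit in the turquoise rack. The red end is on the left (+y side), so nest 1 is at about (0.61, 0.10). Next I'll measure their positions.

```bash
cat >> h.py <<'E'
def yawx(R): return np.degrees(np.arctan2(R[1,0],R[0,0]))
E
python3 - <<'E'
from h import *
s=read_state();b=capture("top");a=capture("scene")
for nm,c in(("top",b),("scene",a)):
    P,r,q=cloud(c); I=c['image'][r,q].astype(int); hsv=cv2.cvtColor(c['image'],cv2.COLOR_BGR2HSV)[r,q].astype(int)
    for i,g in enumerate([(.61,.1),(.635,.008),(.66,-.083)]):
        m=(np.hypot(P[:,0]-g[0],P[:,1]-g[1])<.035)&(P[:,2]>.08)&(I.max(1)<70)
        px=np.c_[r[m],q[m]]
        if m.sum()>5: print(nm,i+1,m.sum(),np.round(P[m].mean(0),4),'plane',np.round(world(c,[(px.min(0)+px.max(0))/2],z=.092),4), px.min(0),px.max(0))
    for col,mm in(("green",(abs(hsv[:,0]-75)<15)&(hsv[:,1]>80)&(P[:,2]>.015)&(P[:,2]<.04)&(P[:,0]<.55)&(P[:,1]>.15)&(P[:,1]<.35)),
      ("turq",(abs(hsv[:,0]-93)<8)&(hsv[:,1]>120)&(P[:,2]>.015)&(P[:,2]<.034)&(P[:,0]<.72)&(P[:,0]>.5)),
      ("red",((hsv[:,0]<8)|(hsv[:,0]>172))&(hsv[:,1]>150)&(P[:,0]<.53)&(P[:,1]<-.05))):
        if mm.sum()<10: continue
        z={"red":.004,"green":.025,"turq":.025}[col]
        W=P[mm] if nm=="scene" else P[mm]
        rect=cv2.minAreaRect(W[:,:2].astype(np.float32)*1000)
        print(nm,col,mm.sum(),np.round(W.mean(0),3),"rect mm",np.round(rect[0],1),np.round(rect[1],1),round(rect[2],1),'mean',np.round(W[:,2].mean(),4))
E
```

```text
top 1 50 [0.6171 0.1081 0.0914] plane [[0.6164 0.1093 0.092 ]] [181 219] [189 226]
top 2 51 [0.6391 0.016  0.0913] plane [[0.638  0.0158 0.092 ]] [176 245] [183 252]
top 3 53 [ 0.6621 -0.0752  0.0914] plane [[ 0.6615 -0.0745  0.092 ]] [170 270] [177 277]
top green 446 [0.442 0.253 0.025] rect mm [441.2 253.5] [84.6 83.3] 4.9 mean 0.0248
top turq 1173 [0.638 0.017 0.025] rect mm [639.6  15.9] [ 75.6 284.8] 13.9 mean 0.0249
top red 1897 [ 0.402 -0.399 -0.119] rect mm [ 119.3 -666.7] [ 806.5 1230.6] 0.7 mean -0.1186
scene 1 36 [0.6205 0.1015 0.0877] plane [[0.6238 0.0967 0.092 ]] [171 266] [177 272]
scene 2 55 [0.6427 0.0108 0.0888] plane [[0.6455 0.0067 0.092 ]] [188 254] [195 262]
scene 3 63 [ 0.6657 -0.0806  0.0889] plane [[ 0.6678 -0.0825  0.092 ]] [207 242] [215 250]
scene green 216 [0.446 0.249 0.023] rect mm [444.3 250.2] [77.3 83.8] 90.0 mean 0.0227
scene turq 894 [ 0.66  -0.015  0.023] rect mm [641.4  13. ] [ 75.9 282.2] 13.9 mean 0.0229
scene red 1820 [ 0.425 -0.16   0.01 ] rect mm [ 413.1 -149.2] [166.4 172.3] 10.8 mean 0.01
```

Emit:
{"name": "send_rows", "arguments": {"moves": "0 0 0 0 6.75;0 0 0 0 6.75;0 0 0 0 6.75;0 0 0 0 6.75;0 0 0 0 6.75;0 0 0 0 6.75;0 0 0 0 6.75;0 0 0 0 6.75;0 0 0 0 6.7;0 0 0 0 0"}}

```text
time_s: 1.73
position: [0.166, 0.6026, 0.2226]
tcp_rot: [[0.971, 0.0, -0.238], [0.238, 0.0, 0.971], [0.0, -1.0, 0.0]]
force: [0.2, -0.3, 0.4]
opening: 0.325
```

Emit:
{"name": "send_rows", "arguments": {"moves": "0 17.8 2.8 -32.7 0;0 17.8 2.8 -32.7 0;0 17.8 2.8 -32.7 0;0 17.8 2.8 -32.7 0;0 17.8 2.8 -32.7 0;0 17.8 2.8 -32.7 0;0 17.8 2.8 -32.7 0;0 17.8 2.8 -32.7 0;0 17.8 2.8 -32.7 0;0 17.8 2.8 -32.7 0;0 17.8 2.8 -32.7 0;0 17.8 2.8 -32.7 0;0 17.8 2.8 -32.7 0;0 17.8 2.8 -32.7 0;0 17.8 2.8 -32.7 0;0 17.8 2.8 -32.7 0;0 17.8 2.8 -32.7 0;0 17.8 2.8 -32.7 0;0 0 0 0 0;0 0 0 0 0"}}

```text
time_s: 3.4
position: [0.6197, 0.1062, 0.1717]
tcp_rot: [[0.971, 0.0, -0.239], [0.239, 0.0, 0.971], [0.0, -1.0, 0.0]]
force: [-0.8, 0.3, -0.4]
opening: 0.006
```

```bash
cat >> h.py <<'E'
def to(s,x,y,z):
    return np.round(1000*np.array(s['tcp_rot']).T@(np.array([x,y,z])-s['position']),1)
E
python3 - <<'E'
from h import *
s=read_state();w=capture("wrist")
print(s['time_s'],s['position'],yawx(s['tcp_rot']),s['force'],s['opening'],s['joint_positions'].round(1))
P,r,q=cloud(w,s); I=w['image'][r,q].astype(int)
for g in [(.617,.108),(.640,.0155),(.6628,-.0767)]:
    m=(np.hypot(P[:,0]-g[0],P[:,1]-g[1])<.03)&(P[:,2]>.086)&(P[:,2]<.098)&(I.max(1)<80)
    if m.sum()>20:
        c,rad=cv2.minEnclosingCircle((P[m][:,:2]*1000).astype(np.float32)); print(m.sum(),np.round(P[m].mean(0),4),np.round(c,1),rad,np.percentile(P[m][:,2],[5,50,95]))
print(to(s,.617,.108,.1))
cv2.imwrite("pics/w1.png",w['image'])
E
```

```text
3.4 [0.61965184 0.10620205 0.17173143] 13.841531033703792 [-0.7563772   0.25054371 -0.39193855] 0.006196096759162658 [ -0.4  33.8  84.3   0.   61.8 -14.3]
831 [0.6157 0.1097 0.0919] [616.2 109.3] 14.17138957977295 [0.09058242 0.09198957 0.09306662]
[-2.2 71.7  2.4]
```

View pics/w1.png

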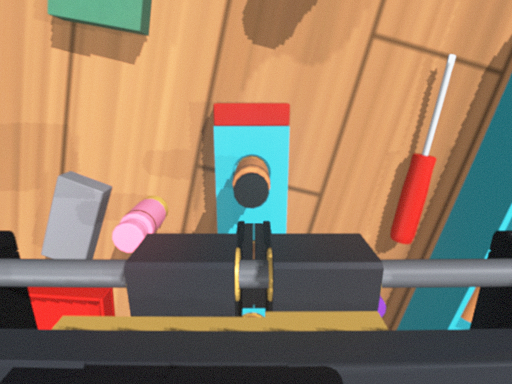

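The wrist view shows nest 1's cap at (252,185), next to the red end and just ahead of the closed fingers. Its measured centre is (0.616, 0.109) and its top is at z = 0.092, as expected.

Emit:
{"name": "send_rows", "arguments": {"moves": "0 -3 10 2.5 0;0 0 20 0 0;0 0 20 0 0;0 0 15 0 0;0 0 7 0 0;0 0 2 0 0;0 0 0 0 0;0 0 0 0 0;0 0 0 0 0"}}

```text
time_s: 4.2
position: [0.6156, 0.1102, 0.0994]
tcp_rot: [[0.971, 0.002, -0.241], [0.241, 0.0, 0.971], [0.002, -1.0, -0.001]]
force: [-0.5, -0.1, -0.0]
opening: 0.006
```

Emit:
{"name": "send_rows", "arguments": {"moves": "0 0 1 0 0;0 0 1 0 0;0 0 1 0 0;0 0 1 0 0;0 0 1 0 0;0 0 0 0 0;0 0 0 0 0;0 0 0 0 0"}}

```text
time_s: 4.87
position: [0.6148, 0.1098, 0.0931]
tcp_rot: [[0.971, -0.0, -0.24], [0.24, -0.0, 0.971], [-0.0, -1.0, -0.0]]
force: [-0.8, -0.5, 0.4]
opening: 0.003
```

```bash
python3 - <<'E'
from h import *
s=read_state();print(s['position'],s['force'],s['moment'])
E
```

```text
[0.61484856 0.10982553 0.09309672] [-0.80143492 -0.46777876  0.39103131] [-0.05102824 -0.00942578 -0.05011509]
```

Emit:
{"name": "send_rows", "arguments": {"moves": "0 0 1 0 0;0 0 1 0 0;0 0 0 0 0;0 0 0 0 0;0 0 0 0 0"}}

```text
time_s: 5.28
position: [0.615, 0.1099, 0.0913]
tcp_rot: [[0.971, 0.0, -0.24], [0.24, -0.0, 0.971], [0.0, -1.0, -0.0]]
force: [0.1, -0.5, 0.7]
opening: 0.005
```

Emit:
{"name": "send_rows", "arguments": {"moves": "0 0 1 0 0;0 0 0 0 0;0 0 0 0 0;0 0 0 0 0"}}

```text
time_s: 5.62
position: [0.615, 0.1098, 0.0903]
tcp_rot: [[0.971, 0.0, -0.24], [0.24, -0.0, 0.971], [0.0, -1.0, -0.0]]
force: [-0.2, -0.4, 2.5]
opening: 0.008
```

Emit:
{"name": "send_rows", "arguments": {"moves": "0 0 1 0 0;0 0 0 0 0;0 0 0 0 0;0 0 0 0 0"}}

```text
time_s: 5.95
position: [0.615, 0.1099, 0.0893]
tcp_rot: [[0.971, 0.0, -0.24], [0.24, 0.0, 0.971], [0.0, -1.0, -0.0]]
force: [0.1, -0.1, 1.8]
opening: 0.004
```

Emit:
{"name": "send_rows", "arguments": {"moves": "0 0 1 0 0;0 0 0 0 0;0 0 0 0 0;0 0 0 0 0"}}

```text
time_s: 6.28
position: [0.615, 0.1099, 0.0883]
tcp_rot: [[0.971, 0.0, -0.24], [0.24, -0.0, 0.971], [0.0, -1.0, -0.0]]
force: [-0.6, 0.3, 4.0]
opening: 0.005
```

Emit:
{"name": "send_rows", "arguments": {"moves": "0 0 1 0 0;0 0 0 0 0;0 0 0 0 0;0 0 0 0 0"}}

```text
time_s: 6.62
position: [0.615, 0.1098, 0.0873]
tcp_rot: [[0.971, 0.0, -0.24], [0.24, 0.0, 0.971], [0.0, -1.0, -0.0]]
force: [-0.3, -0.3, 2.6]
opening: 0.008
```

Emit:
{"name": "send_rows", "arguments": {"moves": "0 0 0.4 0 0;0 0 0 0 0;0 0 0 0 0;0 0 0 0 0;0 0 0 0 0;0 0 0 0 0"}}

```text
time_s: 7.12
position: [0.615, 0.1098, 0.0868]
tcp_rot: [[0.971, 0.0, -0.24], [0.24, -0.0, 0.971], [0.0, -1.0, -0.0]]
force: [0.8, 0.2, 3.7]
opening: 0.001
```

Emit:
{"name": "send_rows", "arguments": {"moves": "0 0 0 0 0;0 0 0 0 0;0 0 0 0 0"}}

```text
time_s: 7.37
position: [0.615, 0.1098, 0.0868]
tcp_rot: [[0.971, 0.0, -0.24], [0.24, -0.0, 0.971], [0.0, -1.0, -0.0]]
force: [0.7, 0.1, 3.9]
opening: 0.003
```

Nest 1's cap pushes back with about 3.8 N at 5.2 mm, which is the softest range. Next is nest 2.

Emit:
{"name": "send_rows", "arguments": {"moves": "0 0 -5 0 0;0 0 -20 0 0;0 0 0 0 0;0 0.5 0 -33 0;0 0 0 -33 0;0 0 0 -31 0;0 0 0 0 0;0 0 0 0 0;0 0 10 0 0;0 0 7 0 0;0 0 2 0 0;0 0 0 0 0;0 0 0 0 0;0 0 0 0 0"}}

```text
time_s: 8.53
position: [0.6384, 0.0165, 0.0926]
tcp_rot: [[0.97, -0.0, -0.241], [0.241, 0.0, 0.97], [-0.0, -1.0, 0.0]]
force: [0.5, -0.2, -0.3]
opening: 0.008
```

Emit:
{"name": "send_rows", "arguments": {"moves": "0 0 1 0 0;0 0 1 0 0;0 0 1 0 0;0 0 0 0 0;0 0 0 0 0;0 0 0 0 0"}}

```text
time_s: 9.03
position: [0.639, 0.016, 0.0906]
tcp_rot: [[0.971, 0.001, -0.24], [0.24, 0.0, 0.971], [0.001, -1.0, 0.0]]
force: [-1.3, 1.9, 4.9]
opening: 0.004
```

Emit:
{"name": "send_rows", "arguments": {"moves": "0 0 1 0 0;0 0 1 0 0;0 0 1 0 0;0 0 0 0 0;0 0 0 0 0;0 0 0 0 0;0 0 0 0 0;0 0 0 0 0"}}

```text
time_s: 9.7
position: [0.6393, 0.016, 0.0888]
tcp_rot: [[0.971, 0.002, -0.24], [0.24, 0.0, 0.971], [0.002, -1.0, -0.0]]
force: [-2.2, 1.9, 10.3]
opening: 0.001
```

Emit:
{"name": "send_rows", "arguments": {"moves": "0 0 0 0 0;0 0 0 0 0"}}

```text
time_s: 9.87
position: [0.6393, 0.016, 0.0889]
tcp_rot: [[0.971, 0.002, -0.24], [0.24, 0.0, 0.971], [0.002, -1.0, -0.0]]
force: [-1.8, 1.3, 10.9]
opening: 0.005
```

Emit:
{"name": "send_rows", "arguments": {"moves": "0 0 -5 0 0;0 0 -20 0 0;0 0 0 0 0;0 0.5 0 -33 0;0 0 0 -33 0;0 0 0 -29 0;0 0 0 0 0;0 0 0 0 0;0 0 10 0 0;0 0 7 0 0;0 0 2 0 0;0 0 0 0 0;0 0 0 0 0;0 0 0 0 0"}}

```text
time_s: 11.03
position: [0.6618, -0.0755, 0.0927]
tcp_rot: [[0.971, -0.0, -0.241], [0.241, 0.0, 0.971], [-0.0, -1.0, 0.0]]
force: [1.1, -0.5, -0.1]
opening: 0.001
```

Emit:
{"name": "send_rows", "arguments": {"moves": "0 0 1 0 0;0 0 1 0 0;0 0 1 0 0;0 0 0 0 0;0 0 0 0 0;0 0 0 0 0"}}

```text
time_s: 11.53
position: [0.6622, -0.0763, 0.0902]
tcp_rot: [[0.971, 0.001, -0.24], [0.24, -0.0, 0.971], [0.001, -1.0, -0.0]]
force: [-0.1, 1.3, 3.2]
opening: 0.008
```

Emit:
{"name": "send_rows", "arguments": {"moves": "0 0 1 0 0;0 0 1 0 0;0 0 1 0 0;0 0 0 0 0;0 0 0 0 0;0 0 0 0 0;0 0 0 0 0;0 0 0 0 0"}}

```text
time_s: 12.2
position: [0.6624, -0.0762, 0.0878]
tcp_rot: [[0.971, 0.001, -0.24], [0.24, -0.0, 0.971], [0.001, -1.0, -0.0]]
force: [-1.0, 1.9, 7.3]
opening: 0.002
```

Emit:
{"name": "send_rows", "arguments": {"moves": "0 0 0 0 0;0 0 0 0 0"}}

```text
time_s: 12.37
position: [0.6624, -0.0762, 0.0878]
tcp_rot: [[0.971, 0.001, -0.24], [0.24, -0.0, 0.971], [0.001, -1.0, -0.0]]
force: [-0.7, 1.7, 7.4]
opening: 0.006
```

Readings so far are about 3.8 N at 5.2 mm (nest 1), 10.6 N at about 3.2 mm (nest 2) and 7.4 N at about 4.2 mm (nest 3). The arm gave way under load, so nests 2 and 3 were pressed short of 5 mm. I'll press both again to the full depth, in order.

Emit:
{"name": "send_rows", "arguments": {"moves": "0 0 -5 0 0;0 0 -20 0 0;0 0 0 0 0;0 -0.5 0 33 0;0 0 0 33 0;0 0 0 29 0;0 0 0 0 0;0 0 0 0 0;0 0 10 0 0;0 0 7 0 0;0 0 2 0 0;0 0 2 0 0;0 0 2 0 0;0 0 2 0 0;0 0 1 0 0;0 0 0 0 0;0 0 0 0 0;0 0 0 0 0;0 0 0 0 0"}}

```text
time_s: 13.95
position: [0.6395, 0.0146, 0.0882]
tcp_rot: [[0.971, 0.002, -0.239], [0.239, -0.001, 0.971], [0.002, -1.0, -0.001]]
force: [-2.4, -0.2, 13.4]
opening: 0.005
```

Emit:
{"name": "send_rows", "arguments": {"moves": "0 0 1 0 0;0 0 0 0 0;0 0 0 0 0;0 0 0 0 0;0 0 0 0 0"}}

```text
time_s: 14.37
position: [0.6397, 0.0146, 0.0876]
tcp_rot: [[0.971, 0.003, -0.239], [0.239, -0.001, 0.971], [0.002, -1.0, -0.002]]
force: [-3.6, -0.3, 14.4]
opening: -0.001
```

Emit:
{"name": "send_rows", "arguments": {"moves": "0 0 0.7 0 0;0 0 0 0 0;0 0 0 0 0;0 0 0 0 0;0 0 0 0 0;0 0 0 0 0;0 0 0 0 0"}}

```text
time_s: 14.95
position: [0.6397, 0.0146, 0.0871]
tcp_rot: [[0.971, 0.003, -0.239], [0.239, -0.001, 0.971], [0.002, -1.0, -0.002]]
force: [-3.5, -1.1, 15.4]
opening: 0.003
```

Emit:
{"name": "send_rows", "arguments": {"moves": "0 0 -5 0 0;0 0 -21.7 0 0;0 0 0 0 0;0 0.5 0 -33 0;0 0 0 -33 0;0 0 0 -29 0;0 0 0 0 0;0 0 0 0 0;0 0 10 0 0;0 0 7 0 0;0 0 2 0 0;0 0 2 0 0;0 0 2 0 0;0 0 2 0 0;0 0 1.5 0 0;0 0 0 0 0;0 0 0 0 0;0 0 0 0 0;0 0 0 0 0"}}

```text
time_s: 16.53
position: [0.6621, -0.0754, 0.0863]
tcp_rot: [[0.97, 0.001, -0.241], [0.241, -0.0, 0.97], [0.001, -1.0, -0.0]]
force: [-2.0, -0.1, 10.8]
opening: 0.008
```

Emit:
{"name": "send_rows", "arguments": {"moves": "0 0 0 0 0;0 0 0 0 0;0 0 0 0 0"}}

```text
time_s: 16.78
position: [0.6621, -0.0754, 0.0863]
tcp_rot: [[0.97, 0.001, -0.241], [0.241, -0.0, 0.97], [0.001, -1.0, -0.0]]
force: [-2.6, 1.2, 10.0]
opening: 0.005
```

The three caps are clear-cut: nest 1 is softest (about 3.7 N at 5 mm), nest 2 firmest (about 15 N) and nest 3 middling (about 9 N). I'll pick up nest 2's handle first.

Emit:
{"name": "send_rows", "arguments": {"moves": "0 0 -10 0 0;0 0 -30 0 0;0 0 -25 0 0;70 0 0 32 0;70 0 0 32 0;70 0 0 30 0;70 0 0 0 0;70 0 0 0 0;70 0 0 0 0;70 0 0 0 0;70 0 0 0 0"}}

```text
time_s: 17.7
position: [0.6398, 0.0138, 0.1491]
tcp_rot: [[0.971, 0.0, -0.239], [0.239, -0.0, 0.971], [0.0, -1.0, -0.0]]
force: [0.1, 0.5, -0.2]
opening: 0.527
```

```bash
cat > look.py <<'E'
from h import *
import sys
g=(float(sys.argv[1]),float(sys.argv[2]))
s=read_state();w=capture("wrist")
P,r,q=cloud(w,s); I=w['image'][r,q].astype(int)
m=(np.hypot(P[:,0]-g[0],P[:,1]-g[1])<.03)&(P[:,2]>.086)&(P[:,2]<.098)&(I.max(1)<80)
if m.sum()>5: print(m.sum(),np.round(P[m].mean(0),4),np.round(cv2.minEnclosingCircle((P[m][:,:2]*1000).astype(np.float32)),1) if 0 else cv2.minEnclosingCircle((P[m][:,:2]*1000).astype(np.float32)))
print(s['time_s'],s['position'],s['opening'],'to',to(s,*g,.030),s['force'])
cv2.imwrite(sys.argv[3],w['image'])
E
python3 look.py .6395 .0158 pics/w2.png
```

```text
574 [0.6369 0.0163 0.0921] ((639.1648559570312, 16.911705017089844), 14.492782592773438)
17.7 [0.63975817 0.01384481 0.14911391] 0.527240488756891 to [  0.2 119.1   2. ] [ 0.1045329   0.54825451 -0.19521808]
```

Emit:
{"name": "send_rows", "arguments": {"moves": "70 0 0 2.5 0;70 0 20 0 0;70 0 10 0 0;70 0 0 0 0;70 0 0 0 0;70 0 15 0 0;70 0 20 0 0;70 0 20 0 0;70 0 18 0 0;70 0 10 0 0;70 0 5 0 0;70 0 0 0 0;70 0 0 0 0"}}

```text
time_s: 18.83
position: [0.6395, 0.0173, 0.032]
tcp_rot: [[0.971, 0.001, -0.24], [0.24, -0.0, 0.971], [0.001, -1.0, -0.0]]
force: [0.4, -0.1, -0.2]
opening: 0.803
```

Emit:
{"name": "send_rows", "arguments": {"moves": "20 0 0 0 0;20 0 0 0 0;20 0 0 0 0;20 0 0 0 0;20 0 0 0 0;20 0 0 0 0;20 0 0 0 0;20 0 0 0 0;20 0 0 0 0"}}

```text
time_s: 19.58
position: [0.6389, 0.0174, 0.0314]
tcp_rot: [[0.971, 0.0, -0.24], [0.24, -0.0, 0.971], [0.0, -1.0, -0.0]]
force: [0.4, -0.5, 0.7]
opening: 0.384
```

Emit:
{"name": "send_rows", "arguments": {"moves": "20 0 -5 0 0;20 0 -15 0 0;20 0 -30 0 0;20 0 -35 0 0;20 0 -15 0 0;20 0 0 0 0;20 -13.5 0 27.7 0;20 -13.5 0 27.7 0;20 -13.5 0 27.7 0;20 -13.5 0 27.7 0;20 -13.5 0 27.7 0;20 -13.5 0 27.7 0;20 -13.5 0 27.7 0;20 -13.5 0 27.7 0;20 -13.5 0 27.7 0;20 -13.5 0 27.7 0;20 0 0 0 0;20 0 0 0 0;20 0 0 0 0"}}

```text
time_s: 21.17
position: [0.4411, 0.2536, 0.1305]
tcp_rot: [[0.971, -0.001, -0.241], [0.241, -0.001, 0.971], [-0.001, -1.0, -0.0]]
force: [0.1, -0.6, -1.6]
opening: 0.381
```

```bash
python3 - <<'E'
from h import *
s=read_state();w=capture("wrist");b=capture("top")
print(s['time_s'],s['position'],s['opening'],s['force'],to(s,.4415,.2535,.033))
cv2.imwrite("pics/w3.png",w['image'])
for nm,c in(("w",w),("t",b)):
  for m in mark_of(c,"ready_hole")[:2]: print(nm,m['p'],m['pixel'],world(c,m['pixel'],s if nm=="w" else None,z=.013))
P,r,q=cloud(w,s); hsv=cv2.cvtColor(w['image'],cv2.COLOR_BGR2HSV)[r,q].astype(int)
m=(abs(hsv[:,0]-75)<15)&(hsv[:,1]>70)&(P[:,2]>.02)&(P[:,2]<.03)&(np.hypot(P[:,0]-.44,P[:,1]-.25)<.08)
print(m.sum(),cv2.minAreaRect((P[m][:,:2]*1000).astype(np.float32)))
E
```

```text
21.1667 [0.44109196 0.25360431 0.13051571] 0.38116647158681366 [ 0.14625296 -0.60267708 -1.60545682] [ 0.5 97.5 -0.2]
w 0.67 [180.9, 253.2] [[0.43970013 0.25554487 0.013     ]]
t 0.68 [234.2, 184.3] [[0.44124505 0.25162284 0.013     ]]
t 0.23 [173.1, 272.0] [[ 0.67821171 -0.07440301  0.013     ]]
5874 ((440.7262878417969, 254.21731567382812), (84.02288818359375, 84.90789794921875), 3.6397743225097656)
```

View pics/w3.png

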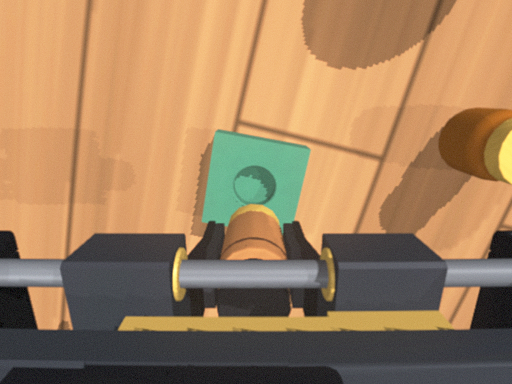

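The wrist view shows the handle held upright, with the green block's hole at (253,185) just ahead. The hole's estimated position, (0.4405, 0.254), agrees with the top view.

Emit:
{"name": "send_rows", "arguments": {"moves": "20 0 10 1 0;20 0 25 0 0;20 0 25 0 0;20 0 15 0 0;20 0 8 0 0;20 0 0 0 0;20 0 0 0 0;20 0 3 0 0;20 0 3 0 0;20 0 3 0 0;20 0 0 0 0;20 0 0 0 0"}}

```text
time_s: 22.37
position: [0.441, 0.2549, 0.0394]
tcp_rot: [[0.971, 0.0, -0.24], [0.24, 0.0, 0.971], [0.0, -1.0, 0.0]]
force: [0.8, -0.1, -1.9]
opening: 0.385
```

Emit:
{"name": "send_rows", "arguments": {"moves": "20 0 2 0 0;20 0 2 0 0;20 0 1.5 0 0;20 0 0 0 0;20 0 0 0 0;20 0 0 0 0"}}

```text
time_s: 22.87
position: [0.4409, 0.2548, 0.0337]
tcp_rot: [[0.971, -0.0, -0.24], [0.24, -0.0, 0.971], [-0.0, -1.0, -0.0]]
force: [-0.5, -0.1, -2.0]
opening: 0.387
```

Emit:
{"name": "send_rows", "arguments": {"moves": "20 0 1 0 0;20 0 1 0 0;20 0 0.5 0 0;20 0 0 0 0;20 0 0 0 0;20 0 0 0 0"}}

```text
time_s: 23.37
position: [0.441, 0.2548, 0.0314]
tcp_rot: [[0.971, 0.0, -0.24], [0.24, 0.0, 0.971], [0.0, -1.0, -0.0]]
force: [-0.6, 0.0, 1.4]
opening: 0.389
```

Emit:
{"name": "send_rows", "arguments": {"moves": "70 0 0 0 0;70 0 0 0 0;70 0 0 0 0;70 0 0 0 0;70 0 0 0 0;70 0 0 0 0;70 0 -10 0 0;70 0 -30 0 0;70 0 -40 0 0;70 0 -40 0 0;70 0 0 0 0;70 0 0 0 0"}}

```text
time_s: 24.37
position: [0.4427, 0.2555, 0.1543]
tcp_rot: [[0.971, 0.007, -0.24], [0.24, 0.002, 0.971], [0.007, -1.0, 0.0]]
force: [-0.5, -0.2, -0.3]
opening: 0.804
```

```bash
python3 look.py .441 .254 pics/w4.png
```

```text
1042 [0.4396 0.2547 0.0922] ((439.6443786621094, 253.99081420898438), 14.655279159545898)
24.3667 [0.44267343 0.25548433 0.15431937] 0.804455392156848 to [ -2.9 124.3  -1.1] [-0.53205636 -0.20448667 -0.34300882]
```

The cap top is at 0.092, so the firm handle is fully home. Next is the soft one in nest 1.

Emit:
{"name": "send_rows", "arguments": {"moves": "70 19.3 0 -26.3 0;70 19.3 0 -26.3 0;70 19.3 0 -26.3 0;70 19.3 0 -26.3 0;70 19.3 0 -26.3 0;70 19.3 0 -26.3 0;70 19.3 0 -26.3 0;70 0 0 0 0;70 0 0 0 0;70 0 0 0 0"}}

```text
time_s: 25.25
position: [0.6142, 0.1086, 0.1492]
tcp_rot: [[0.971, -0.005, -0.24], [0.24, 0.0, 0.971], [-0.005, -1.0, 0.002]]
force: [0.1, -0.7, -0.1]
opening: 0.807
```

```bash
python3 look.py .616 .109 pics/w5.png; python3 - <<'E'
from h import *
b=capture("top")
P,r,q=cloud(b); hsv=cv2.cvtColor(b['image'],cv2.COLOR_BGR2HSV)[r,q].astype(int)
m=((hsv[:,0]<8)|(hsv[:,0]>172))&(hsv[:,1]>150)&(abs(P[:,0]-.42)<.13)&(abs(P[:,1]+.16)<.13)
for lo,hi in((-.004,.012),(.022,.034)):
    k=m&(P[:,2]>lo)&(P[:,2]<hi); print(k.sum(),cv2.minAreaRect((P[k][:,:2]*1000).astype(np.float32)),P[k].mean(0))
E
```

```text
1085 [0.6161 0.11   0.0919] ((616.2755126953125, 109.349365234375), 14.50839614868164)
25.25 [0.61423856 0.10862105 0.14915547] 0.8066889048449504 to [  2.4 119.1  -0.3] [ 0.06442569 -0.67919448 -0.1440471 ]
1246 ((428.2750549316406, -162.61854553222656), (143.15234375, 145.62252807617188), 10.114142417907715) [ 0.42755601 -0.16165969  0.00395934]
172 ((427.361572265625, -160.33694458007812), (138.9232940673828, 140.27053833007812), 10.364652633666992) [ 0.42756441 -0.16192947  0.02736731]
```

Emit:
{"name": "send_rows", "arguments": {"moves": "70 0 15 0.5 0;70 0 25 0 0;70 0 25 0 0;70 0 25 0 0;70 0 18 0 0;70 0 8 0 0;70 0 4 0 0;70 0 0 0 0;70 0 0 0 0;20 0 0 0 0;20 0 0 0 0;20 0 0 0 0;20 0 0 0 0;20 0 0 0 0;20 0 0 0 0;20 0 0 0 0;20 0 0 0 0;20 0 0 0 0"}}

```text
time_s: 26.85
position: [0.6164, 0.109, 0.0314]
tcp_rot: [[0.971, 0.001, -0.24], [0.24, -0.0, 0.971], [0.001, -1.0, -0.0]]
force: [-0.2, 0.3, 1.4]
opening: 0.387
```

Emit:
{"name": "send_rows", "arguments": {"moves": "20 0 -5 0 0;20 0 -15 0 0;20 0 -30 0 0;20 0 -35 0 0;20 0 -20 0 0;20 0 0 0 0;20 -24.8 0 -21.7 0;20 -24.8 0 -21.7 0;20 -24.8 0 -21.7 0;20 -24.8 0 -21.7 0;20 -24.8 0 -21.7 0;20 -24.8 0 -21.7 0;20 -24.8 0 -21.7 0;20 -24.8 0 -21.7 0;20 -24.8 0 -21.7 0;20 -24.8 0 -21.7 0;20 0 0 0 0;20 0 0 0 0;20 0 0 0 0"}}

```text
time_s: 28.43
position: [0.4272, -0.1608, 0.1357]
tcp_rot: [[0.971, -0.001, -0.239], [0.239, 0.001, 0.971], [-0.001, -1.0, 0.001]]
force: [-0.4, 0.2, -2.5]
opening: 0.38
```

Emit:
{"name": "send_rows", "arguments": {"moves": "20 0 15 0 0;20 0 30 0 0;20 0 30 0 0;20 0 18 0 0;20 0 8 0 0;20 0 0 0 0;20 0 3 0 0;20 0 3 0 0;20 0 3 0 0;20 0 1 0 0;20 0 1 0 0;20 0 0 0 0;20 0 0 0 0;20 0 0 0 0"}}

```text
time_s: 29.6
position: [0.4277, -0.1613, 0.0245]
tcp_rot: [[0.971, 0.0, -0.24], [0.24, -0.0, 0.971], [0.0, -1.0, -0.0]]
force: [0.0, -0.2, -1.6]
opening: 0.383
```

Emit:
{"name": "send_rows", "arguments": {"moves": "20 0 1 0 0;20 0 0.5 0 0;20 0 0 0 0;20 0 0 0 0;20 0 0 0 0"}}

```text
time_s: 30.02
position: [0.4275, -0.1611, 0.0227]
tcp_rot: [[0.971, -0.0, -0.24], [0.24, 0.0, 0.971], [-0.0, -1.0, 0.0]]
force: [-0.6, 0.7, -0.7]
opening: 0.384
```

Emit:
{"name": "send_rows", "arguments": {"moves": "20 0 0.5 0 0;20 0 0 0 0;20 0 0 0 0;60 0 0 0 0;60 0 0 0 0;60 0 0 0 0;60 0 0 0 0;60 0 0 0 0;60 0 0 0 0;60 0 -10 0 0;60 0 -30 0 0;60 0 -40 0 0;60 0 -40 0 0;60 0 -30 0 0;60 0 -30 0 0;60 0 0 0 0;60 0 0 0 0;60 0 0 0 0"}}

```text
time_s: 31.52
position: [0.4269, -0.1607, 0.2018]
tcp_rot: [[0.971, -0.001, -0.24], [0.24, 0.001, 0.971], [-0.001, -1.0, 0.001]]
force: [0.1, 0.5, 0.2]
opening: 0.688
```

```bash
python3 - <<'E'
from h import *
s=read_state();a=capture("scene");b=capture("top")
print(s['time_s'],s['position'],s['force'])
P,r,q=cloud(a); I=a['image'][r,q].astype(int)
for g in [(.441,.254),(.6628,-.0767),(.4275,-.161),(.616,.109),(.64,.016)]:
    m=(np.hypot(P[:,0]-g[0],P[:,1]-g[1])<.025)&(P[:,2]>.06)&(P[:,2]<.1)&(I.max(1)<80)
    print(g,m.sum(),P[m].mean(0).round(3) if m.sum() else '', P[m][:,2].max().round(3) if m.sum() else '')
cv2.imwrite("pics/f.png",np.hstack([cv2.resize(a['image'][100:300,120:320],(400,400)),cv2.resize(b['image'][110:310,140:340],(400,400))]))
E
```

```text
31.5167 [ 0.42692151 -0.16073228  0.2018317 ] [0.11309131 0.51614802 0.23276905]
(0.441, 0.254) 24 [0.446 0.244 0.087] 0.092
(0.6628, -0.0767) 61 [ 0.665 -0.081  0.088] 0.092
(0.4275, -0.161) 51 [ 0.432 -0.166  0.078] 0.083
(0.616, 0.109) 0  
(0.64, 0.016) 0
```

View pics/f.png

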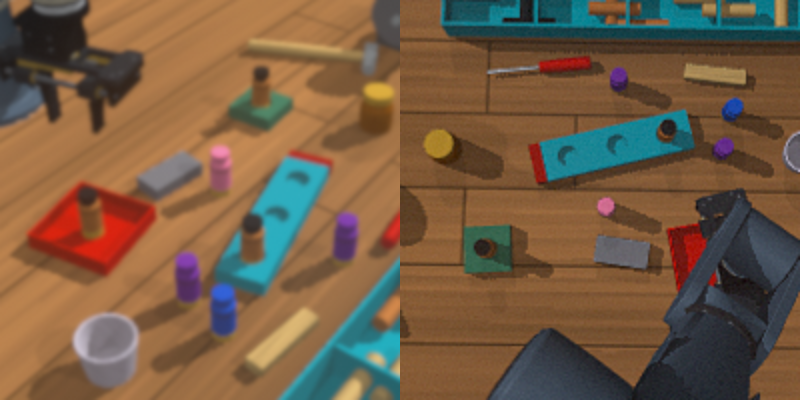

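The picture shows the firm handle standing in the green block (left panel, 262,90) and the soft one standing in the red tray (90,215). The middling one is still in nest 3 (252,240). The bystanders look unmoved and the gripper is clear of everything.

```bash
python3 -c "
from rig import *
print(hand_in())"
```

```text
the job is handed in; nothing more can be done
None
```

The job is done and handed in at about 31.5 s. The firmest handle is in the green block, the softest is in the red tray, and the middling one is still in its nest.

| Nest (from the red end) | Push-back | Press depth | Result | Where it is now |
|---|---|---|---|---|
| 1 | about 3.8 N | 5.2 mm | softest | standing in the red tray |
| 2 | about 15.4 N | about 5 mm | firmest | fully home in the green block's hole |
| 3 | about 10 N (about 9 N at 5 mm) | about 5.7 mm | middling | left standing in nest 3 |

- **Repeated presses:** my first presses on nests 2 and 3 reached only about 3.2 mm and 4.2 mm, because the arm gave way under load. I pressed those two again in order, so the full sequence was 1, 2, 3, 2, 3. No press came near 8 mm.
- **Last checks:** measured cap-top heights are 0.092 m in the green block, 0.092 m in nest 3 and 0.083 m in the tray, which match fully seated handles. Nests 1 and 2 are empty. The look-alikes and other objects looked unmoved, and the gripper was clear of everything. No check failed or disagreed.

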